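# Sort inspected clamp jaws by tag into pass and reject nests

### The job

Sort the tagged wooden clamp jaws from the sloping rack into the two nests: the two with a round disc tag go into the nest marked with a disc, the one with a narrow bar tag into the free pocket of the nest marked with a bar. Each must lie flat on the floor of its own pocket, tag upwards, and be let go. Leave the untagged jaw on the rack, the earlier reject in its nest, and the glue bottle, tin and tape roll where they are.

Things in the scene. Friction and masses are not known exactly. Their poses are not given: they have to be found in the camera images.
- rack: fixed plywood rack, base 190 x 420 x 60 mm, grey board sloping up 25 degrees away from the robot. Origin: centre of its underside; x level, up-slope; y across. Lanes centred at y = -120, -40, 40, 120 mm, parted by ribs 8 wide, 10 high; a ledge 15 mm off the board stops the jaws at the low end. A jaw's origin in its lane: x = -26, z = 117 mm. Lamp bar above: see rack_lamp
- rack_lamp (a point): middle of the underside of a fixed aluminium lamp bar over the rack's lanes, 40 mm wide (rack x -35 to 5), 450 mm long, z = 281 to 300 mm; posts 20 x 15 mm, 310 mm high, at rack x = 15, y = +-218. It bars a tool coming straight down: reach under it square to the slope, and draw the jaw out towards the robot before raising it
- jaw_disc_a: passed part: a beech hand-screw clamp jaw, 130 x 40 x 40 mm, top bevelled at the +x end (40 mm high at x = 25, 20 mm at x = 65); its inspection tag, a round dark steel disc 34 mm across and 3 mm thick, is fixed on its top at x = -10 mm. Origin: centre of underside; x towards the bevel, z out of the top. Starts in any lane of the rack, leaning 25 degrees, bevel up-slope. 0.10 to 0.19 kg
- jaw_disc_b: a second passed part, the same as jaw_disc_a in every way, disc tag included, in another lane
- jaw_bar: rejected part: a beech hand-screw clamp jaw, 130 x 40 x 40 mm, top bevelled at the +x end (40 mm high at x = 25, 20 mm at x = 65); its inspection tag, a narrow dark steel bar 50 x 10 x 3 mm lying lengthwise, is fixed on its top at x = -10 mm. Origin: centre of underside; x towards the bevel, z out of the top. Starts in any lane of the rack, leaning 25 degrees, bevel up-slope. 0.10 to 0.19 kg
- jaw_plain: not yet inspected, stays where it is: a beech hand-screw clamp jaw, 130 x 40 x 40 mm, top bevelled at the +x end (40 mm high at x = 25, 20 mm at x = 65); no tag on top. Origin: centre of underside; x towards the bevel, z out of the top. Starts in any lane of the rack, leaning 25 degrees, bevel up-slope. 0.10 to 0.19 kg
- jaw_old: an earlier reject, like jaw_bar with its bar tag, already lying level in one pocket (nest_bar_p1) of the bar-marked nest; stays where it is
- nest_disc: fixed plywood pass nest, 164 (x) x 200 (y) x 12 mm with two railed pockets at y = +-50 mm, marked in the middle between them by a round dark steel disc 34 mm across. Origin: centre of its underside; x along the pockets
- nest_bar: fixed plywood reject nest, the same but marked in the middle by a narrow dark steel bar 100 x 12 mm
- nest_disc_p0 (a point): floor centre of the +y pocket of the disc-marked nest (12 mm above the bench); the pocket is 140 mm along the nest's x by 50 mm, with 6 mm wide rails standing 10 mm above its floor, and takes one jaw, either way round
- nest_disc_p1 (a point): floor centre of the -y pocket of the disc-marked nest (12 mm above the bench); the pocket is 140 mm along the nest's x by 50 mm, with 6 mm wide rails standing 10 mm above its floor, and takes one jaw, either way round
- nest_bar_p0 (a point): floor centre of the free +y pocket of the bar-marked nest (12 mm above the bench); the pocket is 140 mm along the nest's x by 50 mm, with 6 mm wide rails standing 10 mm above its floor, and takes one jaw, either way round
- glue: bystander: yellow glue bottle standing to one side of the rack, 60 mm across, 180 mm high. Origin: centre of its underside
- tin: bystander: bare steel tin to the other side of the rack, 76 mm across, 100 mm high. Origin: centre of its underside
- tape: bystander: roll of paper tape lying flat between the nests, 90 mm across, 40 mm high. Origin: centre of its underside
Mind the look-alikes: they are no part of the job. Leave any purple or turquoise look-alike of the jaw_bar alone.

How it is judged:
At the end, for the whole second after the job is handed in: Disc jaws in the disc nest, bar jaw in the free pocket of the bar nest: 12 mm from pocket centre, 4 mm from its floor, level to 4.5 deg, tag up, in line to 11 deg (either way round), at rest. Untagged jaw and old reject moved under 20 mm; bottle, tin, tape under 30 mm (((horizontal distance between jaw_disc_a and nest_disc_p0 below 0.012 m and z of jaw_disc_a in the frame of nest_disc_p0 between -0.004 and 0.004 m) or (horizontal distance between jaw_disc_a and nest_disc_p1 below 0.012 m and z of jaw_disc_a in the frame of nest_disc_p1 between -0.004 and 0.004 m)) and angle between each of jaw_disc_a, jaw_disc_b, jaw_bar's own z axis and vertical below 0.08 rad and angle between the x axis of each of jaw_disc_a, jaw_disc_b and the x axis of nest_disc, either way round below 0.2 rad and linear speed of each of jaw_disc_a, jaw_disc_b, jaw_bar below 0.02 m/s and ((horizontal distance between jaw_disc_b and nest_disc_p0 below 0.012 m and z of jaw_disc_b in the frame of nest_disc_p0 between -0.004 and 0.004 m) or (horizontal distance between jaw_disc_b and nest_disc_p1 below 0.012 m and z of jaw_disc_b in the frame of nest_disc_p1 between -0.004 and 0.004 m)) and (horizontal distance between jaw_bar and nest_bar_p0 below 0.012 m and z of jaw_bar in the frame of nest_bar_p0 between -0.004 and 0.004 m) and angle between the x axis of jaw_bar and the x axis of nest_bar, either way round below 0.2 rad and distance of each of jaw_plain, jaw_old from where it was at the start of the episode below 0.02 m and distance of each of glue, tin, tape from where it was at the start of the episode below 0.03 m); the robot touches nothing.
It fails at once if the untagged jaw moves more than 20 mm from its place on the rack (distance of jaw_plain from where it was at the start of the episode above 0.02 m).
It fails at once if the earlier reject moves more than 20 mm (distance of jaw_old from where it was at the start of the episode above 0.02 m).
It fails at once if the glue bottle is shoved more than 30 mm or tipped (distance of glue from where it was at the start of the episode above 0.03 m or angle between glue's own z axis and vertical above 0.35 rad).
It fails at once if the tin is shoved more than 30 mm or tipped (distance of tin from where it was at the start of the episode above 0.03 m or angle between tin's own z axis and vertical above 0.35 rad).
It fails at once if the tape roll is shoved more than 30 mm or tipped (distance of tape from where it was at the start of the episode above 0.03 m or angle between tape's own z axis and vertical above 0.35 rad).
It also fails if it takes over 72 s, if anything falls off the work surface, if the arm or the gripper's body presses on something with over 40 N, if the wrist force passes 120 N, or if a joint passes its speed limit or range.

### The arm

A 7-joint arm with a two-finger parallel gripper is mounted at the origin on the work surface. World frame = base frame: x ahead of the robot, y to its left, z up, the work surface at z = 0. Lengths are in m, angles in rad, forces in N, time in s.
With the tool pointing down it reaches from about 0.375 to 0.925 m from the base axis. Payload 3.1 kg.
Tool frame: the origin (TCP) lies between the finger pads; the fingertips stand 19 mm ahead of it and the grasp point (between the pads) is the TCP; z points along the fingers, y is the direction in which the jaws open and shut (so a half turn about z gives the same grasp; the last joint's range is limited). The gripper opens to 85 mm and grips with 20 to 120 N. Pads are 22 mm wide; open, the fingers measure 114 mm over their backs; the gripper's body (76 mm by 85 mm) begins 54 mm behind the grasp point. The pads swing forward as they close: fully open they stand 13 mm farther back than shut.
Start: joints at [1.002, 0.383, 0.044, 1.598, -0.018, 1.161, -0.05], TCP at [0.295, -0.579, 0.212] pointing down, gripper open.
Joint ranges: [-2.61, 2.61], [-0.41, 2.15], [-1.48, 1.57], [0, 2.5], [-1.57, 4.71], [0.05, 1.97], [-2.85, 2.85]. Speed limits (rad/s): [2.79, 2.79, 3.14, 3.14, 3.14, 3.14, 3.14].

### API

Orientations are given as a unit quaternion [x, y, z, w].
In Python, from bench import move_ptp, movel, move_j, move_gripper, pause, inverse_kinematics, read_camera, camera_params, MotionError, sign_off, look_for, tip_of, read_time_s, read_qpos, read_joint_vel, read_effort, read_eef_pos, read_tcp_rot, read_ft_force, read_ft_torque, read_finger_gap gives the robot as it stands. Calls block until the motion is done:
- move_ptp(position, orientation): joint-space move of the TCP to a pose.
- movel(position, orientation=None, speed=0.15): straight line of the TCP; orientation=None keeps the orientation; speed is the mean speed in m/s.
- move_j(angles): joint-space move.
- move_gripper(opening, effort=None): finger opening in m; effort is the grip in N (None keeps the last); returns when the fingers have stopped.
- pause(seconds).
- inverse_kinematics(position, orientation): joint angles nearest the present ones, or None.
- read_camera(name): name is "scene" or "side" or "wrist"; returns the picture (400x640x3 uint8, red, green, blue); there is no depth.
- camera_params(name): a dict with "K" (3x3 intrinsics, pixels), "dist_coeffs" ([k1, k2, p1, p2, k3] as OpenCV has them; the pictures are not rectified), "camera_from_world" (4x4, takes a point from world to camera coordinates). Camera axes: x right, y down, z forward; pixel columns grow to the right and rows downward; lengths in m; the calibration is good to about 2 mm. A picture is of the moment at which its call begins: read the wrist's pose just before it. camera_params takes no time and is no camera call; for the wrist camera it gives the pose at the moment of the call.
A pose or a line that the arm cannot do raises MotionError and nothing moves.
- sign_off(): hands the job in, once; it reports no verdict.
Trained networks look in the newest picture that a camera, given by its name, has taken for a name from the list of things; names that differ only in an ending like _2 or _b are one class to them, and where a whole thing is asked for, a point or a joint stands for the part that bears it (a point fixed in the world has none). Each returns a list of dicts, best first, with "confidence" (0 to 1); they miss things now and then, are a little off and sometimes report something else, mostly with a low value. They report only what shows in the picture. A call takes as long as a camera call. They do not tell look-alikes from the thing itself.
- look_for(camera, name): "at" ([column, row] in pixels, amid what is visible of it).
- tip_of(camera, name): "at" ([column, row] in pixels: a listed point, or the origin of a listed thing).
Readings, each from a call of its own:
- read_time_s(): time.
- read_qpos(): joint angles.
- read_joint_vel(): joint speeds.
- read_effort(): joint torques, N m.
- read_eef_pos(): TCP position.
- read_tcp_rot(): TCP orientation.
- read_ft_force(): force on the tool from outside, world axes, zero at the start.
- read_ft_torque(): the same for the moment, N m.
- read_finger_gap(): finger opening in m.
Only numpy, scipy, OpenCV 4.12 (cv2) and the standard library are available. Lean on these libraries where they do the work, as an engineer would, in place of code of your own. Each camera call takes 0.05 s, during which the arm holds its last target.

## Working session

There is one attempt and no reset: what is moved stays moved. The work goes in short steps, each a Python script; the robot and the scene stay as the last script left them, time stands still between calls to the robot, and variables do not carry over. Pictures are saved under pics/ and viewed, and the job is handed in when it is done.

```bash
ls; mkdir -p pics
python3 - <<'E'
from bench import *
import cv2
print(read_time_s(), read_eef_pos(), read_tcp_rot(), read_qpos())
for c in ["scene","side","wrist"]:
    im=read_camera(c); cv2.imwrite(f"pics/{c}0.png",im[:,:,::-1])
    p=camera_params(c); print(c,p)
    for n in ["rack","rack_lamp","jaw_disc_a","jaw_bar","jaw_plain","nest_disc","nest_bar","nest_disc_p0","nest_disc_p1","nest_bar_p0","tape","tin","glue"]:
        try: print(n,[( [round(x) for x in d["at"]],round(d["confidence"],2)) for d in tip_of(c,n)])
        except Exception as e: print(n,e)
print(read_time_s())
E
```

```text
pics
0.0 [ 0.29437326 -0.57839077  0.2106746 ] [ 9.72411130e-01  2.33269863e-01 -3.80018747e-04 -1.27339640e-03] [ 1.00220043  0.38383885  0.04382929  1.59959574 -0.01789576  1.16120821
 -0.04990297]
scene {'K': array([[377.31615485,   0.        , 314.48895299],
       [  0.        , 377.31615485, 196.90444437],
       [  0.        ,   0.        ,   1.        ]]), 'dist_coeffs': array([-0.06475923,  0.        ,  0.        ,  0.        ,  0.        ]), 'camera_from_world': array([[-2.75794341e-03,  9.99994409e-01, -1.89084466e-03,
        -2.92951651e-02],
       [ 7.59777670e-01,  8.66034753e-04, -6.50182392e-01,
        -2.21927390e-01],
       [-6.50177119e-01, -3.22978779e-03, -7.59775810e-01,
         1.70508310e+00],
       [ 0.00000000e+00,  0.00000000e+00,  0.00000000e+00,
         1.00000000e+00]])}
rack [([300, 289], 0.88), ([280, 268], 0.45)]
rack_lamp [([292, 234], 0.61)]
jaw_disc_a [([257, 270], 0.96), ([282, 268], 0.6)]
jaw_bar [([427, 224], 0.85), ([376, 180], 0.79), ([333, 266], 0.68)]
jaw_plain []
nest_disc [([362, 219], 0.8), ([347, 219], 0.31)]
nest_bar [([235, 222]
[... 1419 characters left out ...]
    [  0.        , 293.71326351, 194.73581786],
       [  0.        ,   0.        ,   1.        ]]), 'dist_coeffs': array([-0.009933,  0.      ,  0.      ,  0.      ,  0.      ]), 'camera_from_world': array([[ 4.53653397e-01, -8.91178192e-01, -1.60287325e-04,
        -6.50407848e-01],
       [-8.50427565e-01, -4.32963083e-01,  2.98857700e-01,
        -3.92925881e-02],
       [-2.66404863e-01, -1.35441498e-01, -9.54297673e-01,
         3.79634116e-01],
       [ 0.00000000e+00,  0.00000000e+00,  0.00000000e+00,
         1.00000000e+00]])}
rack []
rack_lamp []
jaw_disc_a []
jaw_bar []
jaw_plain []
nest_disc []
nest_bar []
nest_disc_p0 []
nest_disc_p1 []
nest_bar_p0 []
tape []
tin []
glue []
2.1
```

View pics/scene0.png

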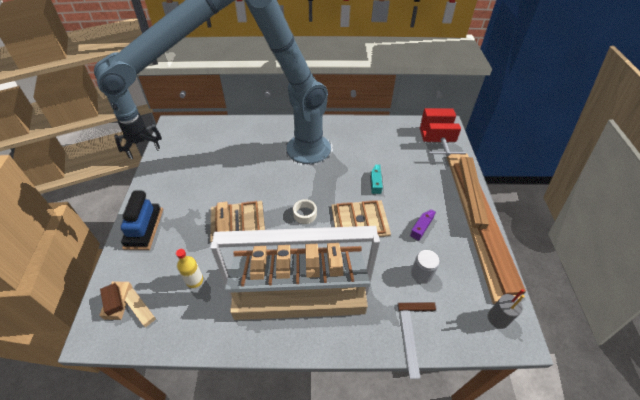

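View pics/side0.png

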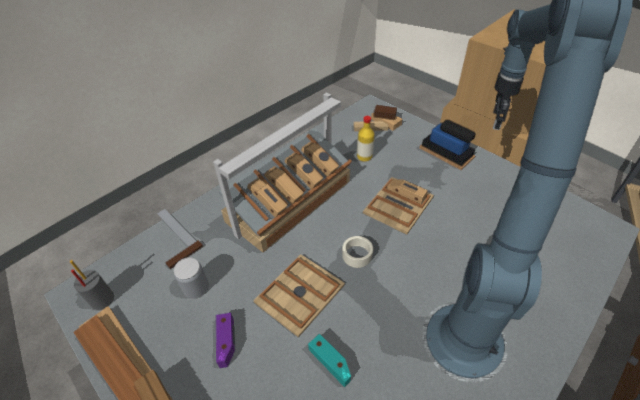

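The scene image shows jaws in the rack at columns ~258, 283, 312 and 336. They look like disc, disc, plain and bar. The disc nest is at (361,218), the bar nest at (237,222) and the tape at (304,212). I'll zoom in.

Run:
```python
import cv2
a=cv2.imread('pics/scene0.png'); b=cv2.imread('pics/side0.png')
cv2.imwrite('pics/z1.png',cv2.resize(a[190:325,200:400],None,fx=4,fy=4,interpolation=cv2.INTER_CUBIC))
cv2.imwrite('pics/z2.png',cv2.resize(b[85:260,200:360],None,fx=3.4,fy=3.4,interpolation=cv2.INTER_CUBIC))
cv2.imwrite('pics/z3.png',cv2.resize(b[170:340,245:445],None,fx=3.5,fy=3.5,interpolation=cv2.INTER_CUBIC))
```

```text
(no output)
```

View pics/z1.png

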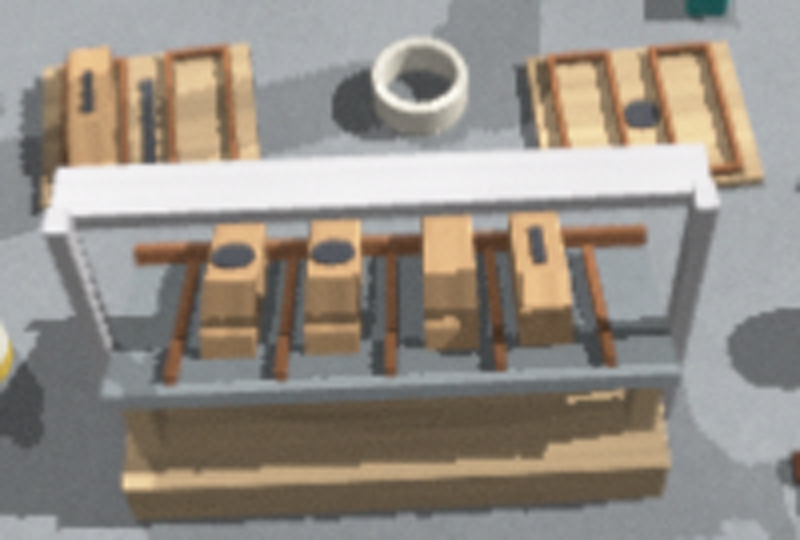

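View pics/z2.png

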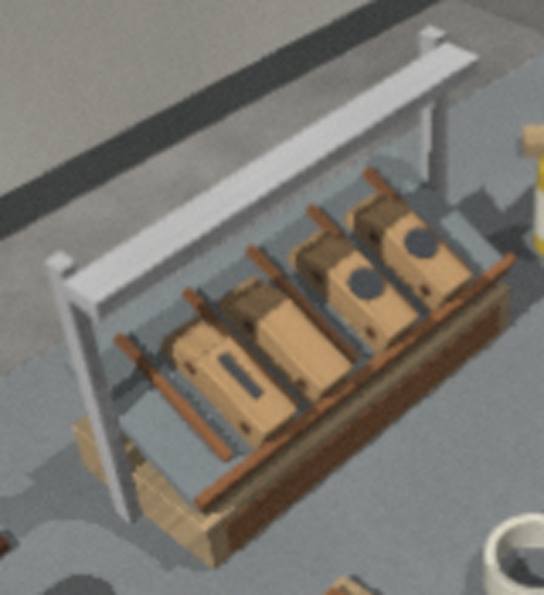

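View pics/z3.png

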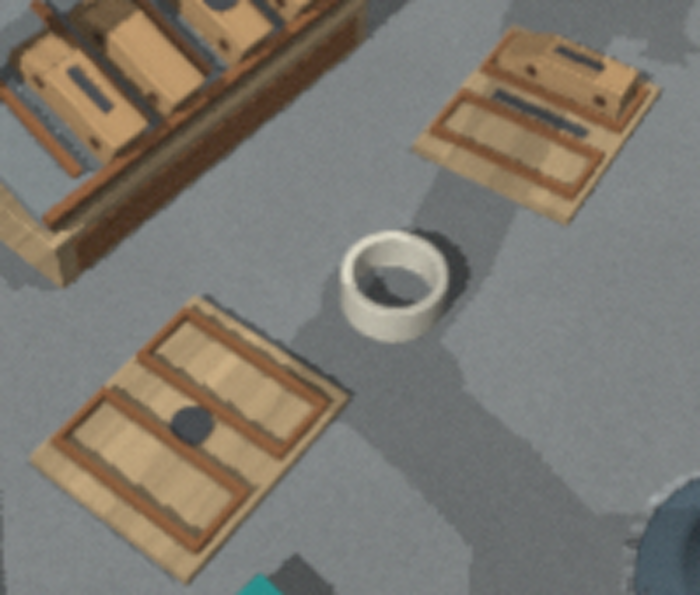

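Lanes from −y to +y hold disc, disc, plain and bar, and both views agree. Next I fit the poses from hand-picked corners in both views.

```bash
cat > fit.py <<'E'
import numpy as np, cv2
from scipy.optimize import least_squares
from scipy.spatial.transform import Rotation as Ro
from bench import camera_params
P={c:camera_params(c) for c in("scene","side")}
def proj(c,X,p=None):
    p=p or P[c]; T=p["camera_from_world"]
    return cv2.projectPoints(np.asarray(X,float).reshape(-1,3),cv2.Rodrigues(T[:3,:3])[0],T[:3,3],p["K"],p["dist_coeffs"])[0].reshape(-1,2)
Z={'z1':('scene',200,190,4.),'z2':('side',200,85,3.4),'z3':('side',245,170,3.5)}
def conv(z,u,v):
    c,x0,y0,s=Z[z]; return c,np.array([(u+.5)/s-.5+x0,(v+.5)/s-.5+y0])
def fitpose(obs,guess,name):
    X=np.array([o[1] for o in obs],float)/1000; cs=[conv(o[0],*o[2]) for o in obs]
    def f(q):
        c,s=np.cos(q[2]),np.sin(q[2]); W=X.copy(); W[:,0]=q[0]+c*X[:,0]-s*X[:,1]; W[:,1]=q[1]+s*X[:,0]+c*X[:,1]
        return np.concatenate([proj(cc,w)[0]-uv for w,(cc,uv) in zip(W,cs)])
    r=least_squares(f,guess,loss='soft_l1'); 
    print(name,r.x.round(4)); print(np.round(r.fun.reshape(-1,2),1).tolist()) if len(r.fun) else 0
    return r.x
E
cat > dofit.py <<'E'
from fit import *
c25,s25=np.cos(np.radians(25)),np.sin(np.radians(25))
def J(y,a,b,z): return (-26+c25*a-s25*z, y+b, 117+s25*a+c25*z)
nd=[('z3',(82,-100,12),(200,296)),('z3',(-82,-100,12),(350,398)),('z3',(-82,100,12),(187,582)),('z3',(82,100,12),(30,458)),('z3',(0,0,13),(192,424)),
('z3',(76,19,22),(110,390)),('z3',(-76,19,22),(252,492)),('z3',(-76,81,22),(200,553)),('z3',(76,81,22),(52,437)),
('z3',(76,-81,22),(193,308)),('z3',(-76,-81,22),(333,402)),('z3',(-76,-19,22),(283,458)),('z3',(76,-19,22),(140,352)),
('z1',(-82,-100,12),(527,58)),('z1',(-82,100,12),(733,40)),('z1',(82,100,12),(763,180)),('z1',(0,0,13),(642,114))]
nb=[('z3',(-82,-100,12),(660,90)),('z3',(-82,100,12),(568,222)),('z3',(82,100,12),(413,147)),
('z3',(76,19,22),(463,92)),('z3',(-76,19,22),(605,152)),('z3',(-76,81,22),(570,200)),('z3',(76,81,22),(427,137)),
('z1',(-82,-100,12),(40,70)),('z1',(-82,100,12),(250,43)),('z1',(-76,19,22),(165,52)),('z1',(-76,81,22),(230,47)),
('z3',(50,0,13),(498,93)),('z3',(-50,0,13),(585,133))]
rk=[('z2',(-35,225,300),(100,300)),('z2',(-35,-225,300),(477,57)),('z1',(-35,-225,300),(62,172)),('z1',(-35,225,300),(703,148)),
('z1',(95,-210,0),(140,520)),('z1',(95,210,0),(662,493)),('z2',(-95,210,0),(215,565))]
fitpose(nd,[.42,.15,0],'nd'); fitpose(nb,[.42,-.15,0],'nb'); 
r=fitpose(rk,[.6,0,0],'rack')
jl={'d1':(-120,[('z2',(-10,0,43),(421,242)),('z2',(-65,-20,40),(470,275)),('z2',(-65,20,40),(432,305)),('z1',(-10,0,43),(233,256)),('z1',(65,-20,20),(200,330)),('z1',(65,20,20),(256,330)),('z1',(65,-20,0),(203,357)),('z1',(65,20,0),(258,355))]),
'd2':(-40,[('z2',(-10,0,43),(368,283)),('z2',(-65,-20,40),(418,318)),('z2',(-65,20,40),(378,350)),('z1',(-10,0,43),(332,252)),('z1',(65,-20,20),(305,325)),('z1',(65,20,20),(358,325)),('z1',(65,-20,0),(305,352)),('z1',(65,20,0),(360,350))]),
'bar':(120,[('z2',(-10,0,43),(240,375)),('z2',(-65,-20,40),(297,408)),('z2',(-65,20,40),(258,440)),('z1',(-10,0,43),(536,245)),('z1',(65,-20,20),(518,318)),('z1',(65,20,20),(570,315)),('z1',(65,-20,0),(522,345)),('z1',(65,20,0),(572,342))])}
for n,(y,o) in jl.items():
    # pose in rack yaw frame about the lane
    fitpose([(z,np.array(J(0,*a)),uv) for z,a,uv in o],[r[0],r[1]+y/1000,r[2]],n)
    c,s=np.cos(r[2]),np.sin(r[2]); print('nominal',r[0]-s*y/1000,r[1]+c*y/1000)
E
python3 dofit.py
```

```text
nd [0.4056 0.2033 0.0922]
[[-0.1, -0.2], [0.6, 0.1], [0.0, -0.3], [0.5, -0.5], [0.5, 0.8], [-0.8, -1.4], [-0.2, 0.1], [-0.8, -0.4], [0.1, 0.1], [-1.0, -0.5], [-0.3, 0.5], [-0.1, -0.1], [-0.2, 0.7], [-0.1, -1.2], [-1.4, -0.3], [0.1, -1.4], [-0.1, -0.7]]
nb [ 0.4158 -0.2598  0.1795]
[[-0.2, -0.9], [0.6, -0.8], [-0.2, -0.6], [-0.7, -0.9], [-0.3, 0.3], [1.4, -1.2], [0.4, -2.6], [1.7, -0.5], [0.2, -0.6], [0.6, -0.6], [0.2, -1.5], [-1.6, 0.3], [0.3, 0.7]]
rack [ 0.6996 -0.0206  0.0535]
[[-1.3, 0.8], [0.2, -1.0], [-1.5, -0.7], [0.2, -1.4], [-1.3, 0.5], [0.4, 1.0], [0.1, 1.5]]
d1 [ 0.703  -0.1392 -0.    ]
[[-0.4, 0.6], [0.3, 0.7], [2.9, -2.1], [1.7, -1.0], [0.2, 0.9], [-0.3, 1.0], [-0.0, -0.3], [-0.4, 0.3]]
nominal 0.7060593942703897 -0.14040076924749
d2 [ 0.698  -0.0632 -0.0055]
[[-0.7, 0.5], [0.1, 0.5], [2.8, -2.6], [1.5, -1.3], [-0.2, 0.8], [0.0, 0.9], [0.1, -0.4], [-0.3, 0.2]]
nominal 0.7017828336509173 -0.060515157093185445
bar [0.6917 0.0949 0.0169]
[[-0.0, 0.2], [0.1, 1.1], [1.5, -1.0], [1.0, -1.2], [0.1, 0.9], [0.6, 1.5], [-0.9, -0.3], [-0.1, 0.2]]
nominal 0.6932297124119726 0.09925606721542372
```

```bash
cat > geo.py <<'E'
from fit import *
from bench import *
RACK=[0.6996,-0.0206,0.045]; ND=[0.4056,0.2033,0.0922]; NB=[0.4158,-0.2598,0.1795]
c25,s25=np.cos(np.radians(25)),np.sin(np.radians(25))
def Rz(a): return Ro.from_euler('z',a).as_matrix()
def lane_pose(rack,lane):  # jaw frame (R,p) world
    R=Rz(rack[2])@Ro.from_euler('y',-25,degrees=True).as_matrix()
    p=Rz(rack[2])@np.array([-.026,lane,.117])+np.array([rack[0],rack[1],0]); return R,p
def pocket(n,s): 
    R=Rz(n[2]); return R,R@np.array([0,.05*s,.012])+np.array([n[0],n[1],0])
# tool: z = -jaw z; y = +-jaw y
def toolR(R,flip): 
    f=-1 if flip else 1
    return np.column_stack([R[:,0]*f,-R[:,1]*f,-R[:,2]])
def tp(R,p,a,h,flip): return p+R@np.array([a,0,h]), Ro.from_matrix(toolR(R,flip)).as_quat()
E
python3 - <<'E'
from geo import *
p=camera_params("wrist");T=p["camera_from_world"]
C=-T[:3,:3].T@T[:3,3]; Rt=Ro.from_quat(read_tcp_rot()).as_matrix()
print("cam in tool",Rt.T@(C-read_eef_pos()),"cam axes in tool\n",(T[:3,:3]@Rt).round(2))
for lane in(-.12,-.04,.12):
  R,q=lane_pose(RACK,lane)
  for fl in(0,1):
    for h in(.033,.2):
      pos,o=tp(R,q,-.01,h,fl); j=inverse_kinematics(pos,o); print(lane,fl,h,pos.round(3),None if j is None else np.round(j,2))
for n,s in((NB,1),(ND,1),(ND,-1)):
  R,q=pocket(n,s)
  for fl in(0,1):
    for h in (.033,.15):
      pos,o=tp(R,q,-.01,h,fl); j=inverse_kinematics(pos,o); print('n',s,fl,h,pos.round(3),None if j is None else np.round(j,2))
print(read_time_s())
E
```

```text
cam in tool [ 0.07600126  0.00046385 -0.16183858] cam axes in tool
 [[ 0.    1.    0.  ]
 [-0.95  0.   -0.3 ]
 [-0.3  -0.    0.95]]
-0.12 0 0.033 [ 0.656 -0.143  0.143] [ 0.39  0.29 -0.2   1.96 -0.1   0.47 -1.24]
-0.12 0 0.2 [ 0.586 -0.146  0.294] [ 0.58  0.   -0.33  1.95 -0.17  0.78 -1.18]
-0.12 1 0.033 [ 0.656 -0.143  0.143] [ 0.65  0.33 -0.51  1.95  0.12  0.48  1.72]
-0.12 1 0.2 [ 0.586 -0.146  0.294] [ 0.54  0.   -0.29  1.95 -0.17  0.78  1.96]
-0.04 0 0.033 [ 0.652 -0.063  0.143] [ 0.28  0.26 -0.25  2.    0.05  0.45 -1.52]
-0.04 0 0.2 [ 0.582 -0.066  0.294] [ 0.57 -0.04 -0.48  1.99 -0.11  0.76 -1.38]
-0.04 1 0.033 [ 0.652 -0.063  0.143] [ 0.51  0.29 -0.51  1.99  0.23  0.46  1.48]
-0.04 1 0.2 [ 0.582 -0.066  0.294] [ 0.43 -0.05 -0.34  1.99 -0.1   0.76  1.75]
0.12 0 0.033 [0.645 0.097 0.143] [ 0.27  0.3  -0.6   2.    0.54  0.52 -2.22]
0.12 0 0.2 [0.575 0.094 0.294] [ 0.66 -0.05 -0.91  1.98  0.07  0.77 -1.82]
0.12 1 0.033 [0.645 0.097 0.143] [ 0.44  0.35 -0.8   1.99  0.68  0.56  0.82]
0.12 1 0.2 [0.575 0.094 0.294] [ 0.34 -0.05 -0.6   1.99  0.1   0.77  1.29]
n 1 0 0.033 [ 0.397 -0.2
[... 201 characters left out ...]
.73  1.95]
n 1 1 0.15 [ 0.397 -0.212  0.162] [ 0.9   0.09 -0.52  2.09  0.05  0.98  2.1 ]
n 1 0 0.033 [0.391 0.252 0.045] [ 0.17  0.44 -0.94  2.12  0.5   0.81 -2.55]
n 1 0 0.15 [0.391 0.252 0.162] [ 0.36  0.23 -1.1   2.04  0.25  1.01 -2.34]
n 1 1 0.033 [0.391 0.252 0.045] [ 0.1   0.41 -0.85  2.12  0.43  0.79  0.64]
n 1 1 0.15 [0.391 0.252 0.162] [ 0.42  0.27 -1.19  2.04  0.29  1.02  0.76]
n -1 0 0.033 [0.4   0.153 0.045] [ 0.2   0.3  -0.71  2.21  0.29  0.73 -2.19]
n -1 0 0.15 [0.4   0.153 0.162] [ 0.37  0.07 -0.84  2.12  0.06  0.97 -1.98]
n -1 1 0.033 [0.4   0.153 0.045] [ 0.48  0.41 -1.03  2.2   0.5   0.79  0.78]
n -1 1 0.15 [0.4   0.153 0.162] [ 0.51  0.09 -0.99  2.12  0.09  0.98  1.14]
2.1
```

Run:
```python
from geo import *
import pickle
o=Ro.from_matrix(toolR(np.eye(3),1)).as_quat()
move_ptp([.45,-.03,.33],o); pause(.2)
pw=camera_params("wrist"); im=read_camera("wrist"); cv2.imwrite("pics/w1.png",im[:,:,::-1]); pickle.dump(pw,open("w1.pkl","wb"))
print(read_time_s(),read_eef_pos(),read_qpos().round(2))
for n in ["nest_disc_p0","nest_bar_p0","jaw_disc_a","jaw_bar","jaw_plain"]:
    print(n,[( [round(x) for x in d["at"]],round(d["confidence"],2)) for d in tip_of("wrist",n)])
c=im[:,:,::-1]
for n,(x0,y0) in {'w1l':(90,90),'w1m':(210,0),'w1r':(330,90)}.items(): pass
cv2.imwrite("pics/w1z.png",cv2.resize(c,None,fx=1.25,fy=1.25,interpolation=cv2.INTER_CUBIC))
```

```text
4.4417 [ 0.45004437 -0.03058402  0.32983586] [ 0.61 -0.07 -0.59  1.87 -0.04  1.33  1.6 ]
nest_disc_p0 [([434, 133], 0.91), ([496, 121], 0.74)]
nest_bar_p0 [([205, 123], 0.75)]
jaw_disc_a []
jaw_bar [([616, 152], 0.72), ([401, 310], 0.63), ([550, 248], 0.27)]
jaw_plain [([354, 306], 0.8)]
```

View pics/w1z.png

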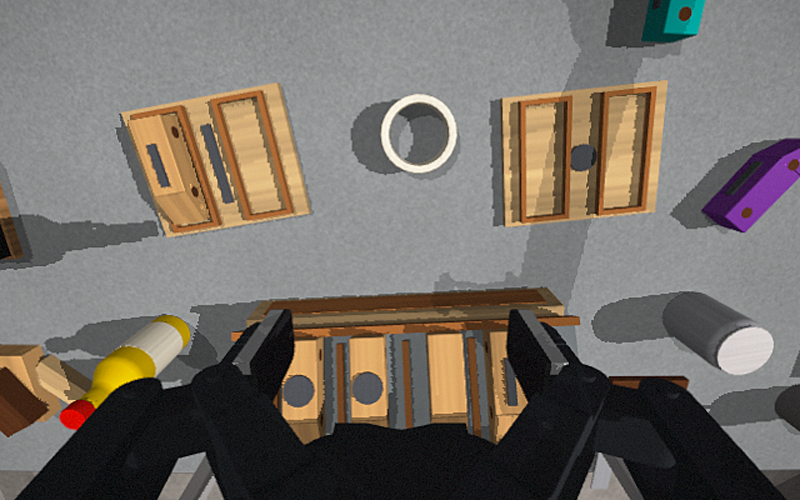

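The wrist view (shown at 1.25×) has the bar nest at (215,160), the tape at (418,133) and the disc nest at (582,155). The rack is below, with discs at (299,390) and (366,388), plain at 447 and the bar at 510. I'll zoom for precise corners.

Run:
```python
import cv2
a=cv2.imread('pics/w1.png')
cv2.imwrite('pics/wa.png',cv2.resize(a[60:195,90:255],None,fx=4,fy=4,interpolation=cv2.INTER_CUBIC))
cv2.imwrite('pics/wb.png',cv2.resize(a[60:195,390:540],None,fx=4,fy=4,interpolation=cv2.INTER_CUBIC))
cv2.imwrite('pics/wc.png',cv2.resize(a[220:360,180:470],None,fx=2.75,fy=2.75,interpolation=cv2.INTER_CUBIC))
```

```text
(no output)
```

View pics/wa.png

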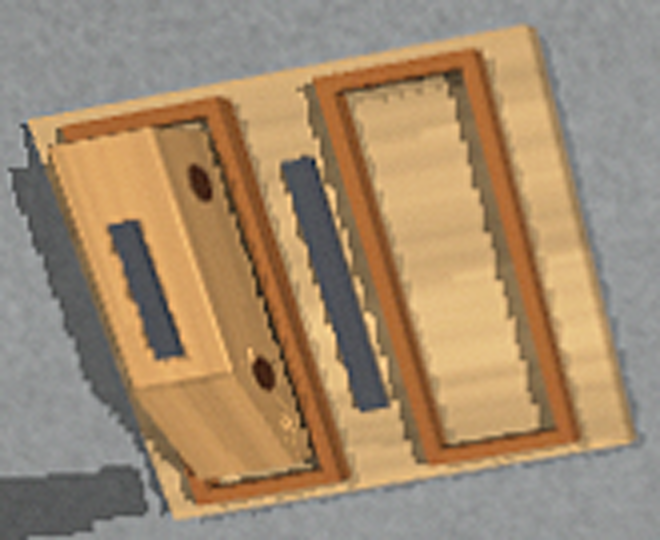

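View pics/wb.png

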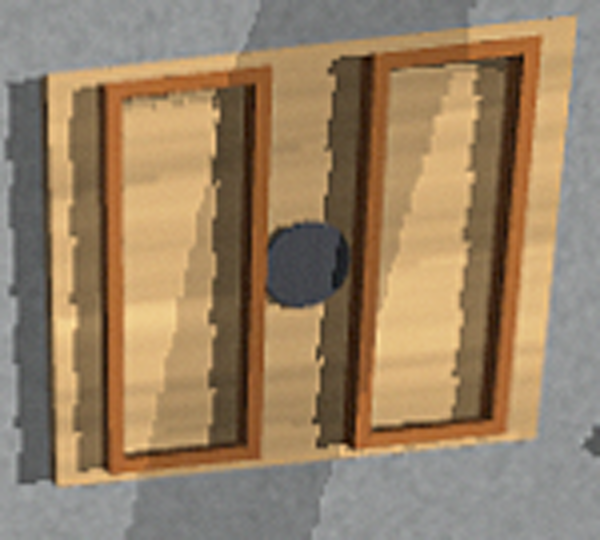

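View pics/wc.png

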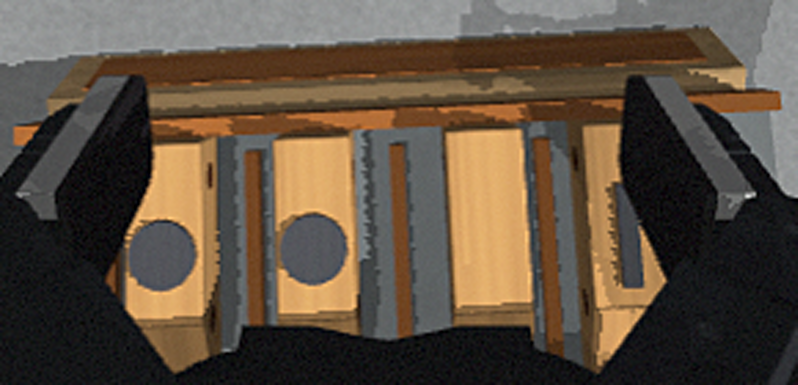

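```bash
cat > dofit2.py <<'E'
import fit, pickle
from fit import *
P['wrist']=pickle.load(open('w1.pkl','rb'))
Z.update(wa=('wrist',90,60,4.),wb=('wrist',390,60,4.),wc=('wrist',180,220,2.75))
exec(open('dofit.py').read().split("fitpose(nd")[0].replace("from fit import *",""))
wb=[('wb',(sx*82,sy*100,12),uv) for sx,sy,uv in((-1,-1,(48,75)),(-1,1,(577,17)),(1,1,(537,438)),(1,-1,(57,484)))]
wb+=[('wb',(a,b,22),uv) for a,b,uv in((-76,19,(375,57)),(-76,81,(541,40)),(76,81,(503,430)),(76,19,(355,450)),(-76,-81,(103,88)),(-76,-19,(271,68)),(76,-19,(258,457)),(76,-81,(112,470)))]+[('wb',(0,0,12),(307,264))]
wa=[('wa',(sx*82,sy*100,12),uv) for sx,sy,uv in((-1,1,(530,27)),(1,1,(632,440)),(-1,-1,(27,120)),(1,-1,(175,518)))]
wa+=[('wa',(a,b,22),uv) for a,b,uv in((-76,19,(318,82)),(-76,81,(480,52)),(76,81,(577,440)),(76,19,(425,462)),(-76,-19,(228,98)),(76,-19,(348,480)),(-76,-81,(60,130)))]+[('wa',(-50,0,13),(298,160)),('wa',(50,0,13),(372,408))]
wj={-120:[((-10,0,43),(162,255)),((-65,20,40),(203,140)),((25,20,40),(208,318)),((25,-20,40),(130,320))],
-40:[((-10,0,43),(313,248)),((-65,-20,40),(275,137)),((-65,20,40),(350,133)),((25,-20,40),(278,313)),((25,20,40),(357,318))],
40:[((-65,-20,40),(447,130)),((-65,20,40),(522,127)),((25,-20,40),(453,308)),((25,20,40),(533,303))],
120:[((-65,-20,40),(583,125)),((25,-20,40),(595,308)),((15,0,43),(632,288))]}
rj=[('wc',J(y,*a),uv) for y,l in wj.items() for a,uv in l]
n1=fitpose(wb,[.42,.15,0],'nd w'); n2=fitpose(nd+wb,[.42,.15,0],'nd all')
fitpose(wa,[.42,-.15,0],'nb w'); fitpose(nb+wa,[.42,-.15,0],'nb all')
r=fitpose(rj,[.7,0,0.05],'rack w');fitpose(rk+rj,[.7,0,0.05],'rack all')
for y,l in wj.items(): 
    q=fitpose([('wc',J(0,*a),uv) for a,uv in l],[.7,y/1000,.05],'jaw%d'%y); print('nominal',r[0]-np.sin(r[2])*y/1000,r[1]+np.cos(r[2])*y/1000)
E
python3 dofit2.py
```

```text
nd w [0.4083 0.2014 0.1056]
[[-0.2, -0.1], [-0.2, -0.2], [-0.4, 0.2], [0.1, 1.1], [-0.2, -0.7], [0.2, -1.1], [0.8, 1.2], [-0.2, 0.1], [0.6, -1.1], [0.2, -0.7], [0.8, 0.8], [-0.6, 1.4], [-1.0, 0.3]]
nd all [0.4078 0.2017 0.1022]
[[-0.7, -0.9], [0.3, -1.1], [0.4, -1.3], [0.5, -1.0], [0.4, -0.1], [-1.0, -2.0], [-0.1, -0.9], [-0.5, -1.4], [0.1, -0.4], [-1.5, -1.2], [-0.5, -0.7], [-0.1, -1.2], [-0.6, 0.0], [-0.6, -0.6], [-2.0, -0.0], [-0.1, -1.1], [-0.5, -0.2], [0.2, -0.7], [0.3, -0.4], [-0.3, 0.1], [0.1, 0.6], [0.3, -1.1], [0.7, -1.3], [0.9, 1.0], [-0.1, -0.2], [1.1, -1.7], [0.7, -1.1], [0.8, 0.4], [-0.5, 1.0], [-0.7, -0.1]]
nb w [ 0.4166 -0.2643  0.1626]
[[-0.2, -0.4], [-0.2, 1.3], [0.7, -0.2], [0.2, 0.6], [-0.6, -0.9], [-1.2, -0.9], [-0.1, 0.9], [1.4, 1.5], [-2.3, -0.4], [-1.5, 0.6], [0.9, -1.1], [0.7, -0.2], [1.3, 0.4]]
nb all [ 0.4166 -0.2638  0.1625]
[[0.5, -1.2], [0.4, -1.6], [0.1, -1.8], [-0.1, -1.9], [-0.0, -0.3], [1.3, -2.0], [0.9, -3.8], [1.1, -0.7], [-0.4, -0.2], [-0.1, -0.4], [-0.4, -1.1], [-0.9, -0.5], [0.7, 0.1], [0.2, -0.4], [0.1, 1.2], [1.0, -0.2], [0.5, 0.6], [-0.3, -1.0
[... 518 characters left out ...]
], [-1.9, 2.0], [2.5, -0.3], [1.2, -0.2], [2.1, 0.1], [1.8, 2.5], [2.1, -0.4], [-4.9, -0.0], [-3.9, -0.2], [-3.8, 2.1], [-3.8, 2.7], [2.3, -0.6], [2.9, -0.3], [4.1, -0.6]]
jaw-120 [ 0.7018 -0.1397  0.0619]
[[1.0, -1.2], [-0.2, -1.0], [-0.1, 0.9], [-0.5, 1.6]]
nominal 0.7019794835601775 -0.14298827343607273
jaw-40 [ 0.6991 -0.0653  0.0389]
[[0.5, -0.3], [-0.5, -0.4], [0.4, 0.1], [-0.3, 2.4], [-0.1, -0.4]]
nominal 0.6987550888822547 -0.06305327935362481
jaw40 [0.6939 0.0227 0.0352]
[[-0.6, -1.2], [0.5, -1.0], [0.0, 1.0], [0.1, 1.9]]
nominal 0.6955306942043318 0.016881714728823105
jaw120 [0.6929 0.0927 0.0295]
[[-0.1, -0.2], [-0.6, 0.2], [0.7, 0.1]]
nominal 0.692306299526409 0.09681670881127102
```

```bash
sed -i 's/^RACK=.*/RACK=[0.6973,-0.0226,0.043]; ND=[0.4080,0.2016,0.103]; NB=[0.4166,-0.264,0.1625]/' geo.py
cat > job.py <<'E'
from geo import *
A=-.014; H=.033
F=lambda: np.array(read_ft_force())
def pick(p0):
    R,_=lane_pose(RACK,0); p=np.array([p0[0],p0[1],0])+Rz(RACK[2])@np.array([-.026,0,.117])
    rx=Rz(RACK[2])[:,0]
    g,o=tp(R,p,A,H,1); pre,_=tp(R,p,A,.095,1)
    move_ptp(pre-.07*rx,o); move_gripper(.056,60)
    movel(pre,o,speed=.2); movel(g,o,speed=.12); print('at grasp',np.round(read_eef_pos()-g,4),F().round(1))
    move_gripper(.0,60); print('gap',read_finger_gap(),F().round(1))
    up,_=tp(R,p,A,H+.03,1); movel(up,o,speed=.1); print('lift gap',read_finger_gap(),F().round(1))
    movel(up-.15*rx,o,speed=.25); print(read_time_s())
def above(n,s):
    R,q=pocket(n,s); g,o=tp(R,q,A,H+.06,1); move_ptp(g,o); pause(.2); print('above',read_finger_gap(),np.round(read_eef_pos()-g,4),read_time_s())
def shot(name,cam='wrist'):
    import pickle
    pw=camera_params(cam); im=read_camera(cam); cv2.imwrite(f"pics/{name}.png",im[:,:,::-1]); pickle.dump(pw,open(name+".pkl","wb"))
def place(n,s,dx=0.,dy=0.):
    R,q=pocket(n,s); q=q+R@np.array([dx,dy,0]); f0=F()
    for h in (.008,.004,.002,.0,-.0015,-.003):
        g,o=tp(R,q,A,H+h,1); movel(g,o,speed=.12 if h>.005 else .03); f=F()-f0; print(h,f.round(1))
        if f[2]>3: break
    move_gripper(.056); 
    g,o=tp(R,q,A,H+.1,1); movel(g,o,speed=.2); print(read_time_s())
E
python3 - <<'E'
from job import *
pick((.6929,.0929)); above(NB,1); shot('w2'); shot('s2','side')
E
```

```text
at grasp [-0.0004  0.0003  0.0004] [-0.   0.3  1.1]
gap -3.9940156207200265e-05 [ 0.4 -0.1 -1.1]
lift gap 0.0001862054020246622 [ 0.2 -0.1 -0.3]
8.8333
above 8.93445864562602e-05 [0.0007 0.0012 0.0003] 10.225
```

View pics/w2.png

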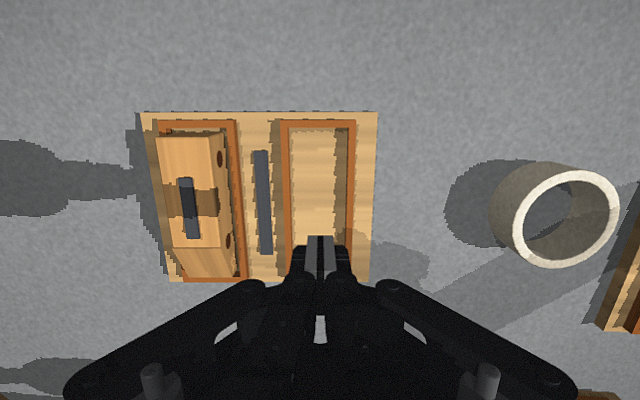

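View pics/s2.png

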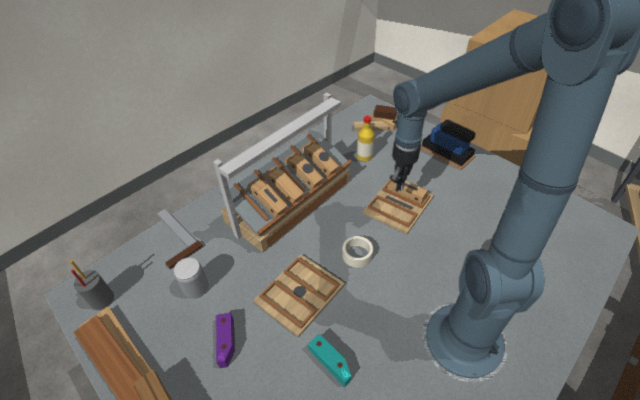

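The grasp closed on nothing (gap 0), and the side picture shows all four jaws still on the rack. I'll check where the grasp point fell in the pictures.

Run:
```python
from job import *
import pickle
R,_=lane_pose(RACK,0); p=np.array([.6929,.0929,0])+Rz(RACK[2])@np.array([-.026,0,.117])
g,o=tp(R,p,A,H,1); top=p+R@np.array([-.01,0,.043]); print('g',g.round(3),'top',top.round(3))
for c in('scene','side'): print(c,proj(c,g),proj(c,top))
w=pickle.load(open('w2.pkl','rb')); e=read_eef_pos(); Rt=Ro.from_quat(read_tcp_rot()).as_matrix()
print(e,'tcp in w2',proj('',e,w),'tip',proj('',e+Rt[:,2]*.019,w),Rt.round(2))
a=cv2.imread('pics/scene0.png'); 
for X,col in((g,(0,0,255)),(top,(0,255,0))): u,v=proj('scene',X)[0]; cv2.circle(a,(int(round(u)),int(round(v))),1,col,-1)
b=cv2.imread('pics/s2.png')
cv2.imwrite('pics/c1.png',np.hstack([cv2.resize(a[220:300,230:370],None,fx=3,fy=3),cv2.resize(b[120:250,210:350],None,fx=2,fy=240/130)]))
```

```text
g [0.64  0.091 0.141] top [0.64  0.091 0.152]
scene [[333.40254699 252.06654549]] [[333.51551095 250.04656382]]
side [[271.06754183 196.80367064]] [[270.78856658 194.35106376]]
[ 0.39515221 -0.21619303  0.10531234] tcp in w2 [[320.11532789 235.0423884 ]] tip [[320.09809043 222.79681294]] [[-0.99 -0.16  0.  ]
 [-0.16  0.99 -0.  ]
 [-0.   -0.   -1.  ]]
```

View pics/c1.png

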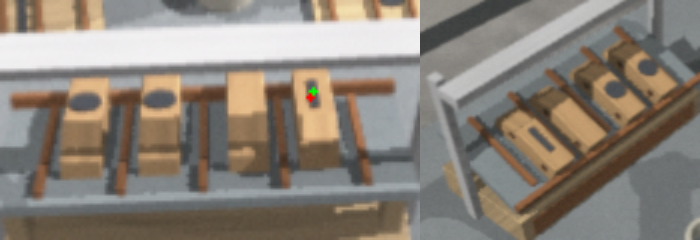

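Run:
```python
from job import *
e=read_eef_pos(); Rt=Ro.from_quat(read_tcp_rot()).as_matrix()
b=cv2.imread('pics/s2.png'); S=6
x0,y0=360,130; z=cv2.resize(b[y0:y0+95,x0:x0+95],None,fx=S,fy=S,interpolation=cv2.INTER_CUBIC)
for d,col in((0,(0,0,255)),(.019,(0,255,0)),(-.02,(255,0,0)),(-.054,(255,255,0))):
    u,v=proj('side',e+Rt[:,2]*d)[0]; print(d,u,v); cv2.circle(z,(int((u-x0+.5)*S),int((v-y0+.5)*S)),4,col,-1)
cv2.imwrite('pics/c2.png',z); print(read_finger_gap())
```

```text
0 398.9669965159115 192.59577788999312
0.019 398.2317659201328 196.86367527409982
-0.02 399.7569991733101 187.9985646023729
-0.054 401.1391197377161 179.92701640497478
0.00026207836965751863
```

View pics/c2.png

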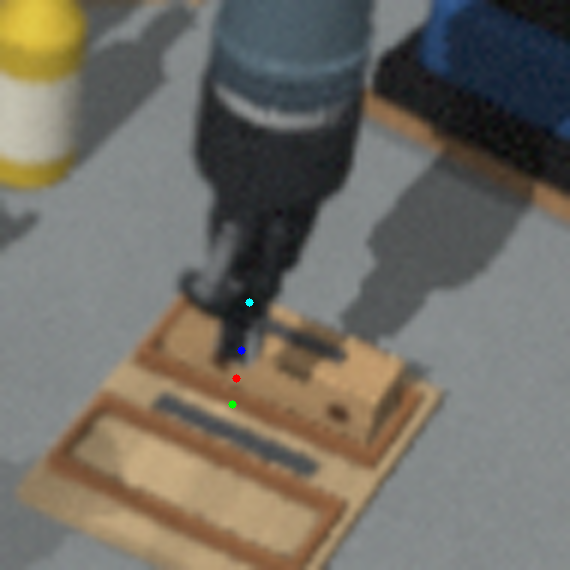

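Run:
```python
from job import *
import pickle
a=cv2.imread('pics/w2.png'); cv2.imwrite('pics/c3.png',cv2.resize(a[220:310,260:380],None,fx=6,fy=6,interpolation=cv2.INTER_CUBIC))
w=pickle.load(open('w2.pkl','rb')); e=np.array(read_eef_pos()); Rt=Ro.from_quat(read_tcp_rot()).as_matrix()
for d in np.arange(-.05,.02,.01): print(round(d,3),proj('',[e+Rt@[x,0,d] for x in(.011,-.011)],w).round(1).tolist(), (proj('',[e+Rt@[.011,.0425,d]],w)-proj('',[e+Rt@[.011,-.0425,d]],w)).round(1))
```

```text
-0.05 [[320.2, 261.5], [320.2, 304.6]] [[197.6   0.2]]
-0.04 [[320.2, 250.4], [320.1, 291.1]] [[183.8   0.2]]
-0.03 [[320.2, 240.7], [320.1, 279.3]] [[171.7   0.2]]
-0.02 [[320.2, 232.2], [320.1, 268.9]] [[161.2   0.2]]
-0.01 [[320.1, 224.7], [320.1, 259.7]] [[1.518e+02 1.000e-01]]
0.0 [[320.1, 218.1], [320.1, 251.4]] [[1.435e+02 1.000e-01]]
0.01 [[320.1, 212.1], [320.1, 244.0]] [[1.361e+02 1.000e-01]]
0.02 [[320.1, 206.7], [320.1, 237.2]] [[1.293e+02 1.000e-01]]
```

View pics/c3.png

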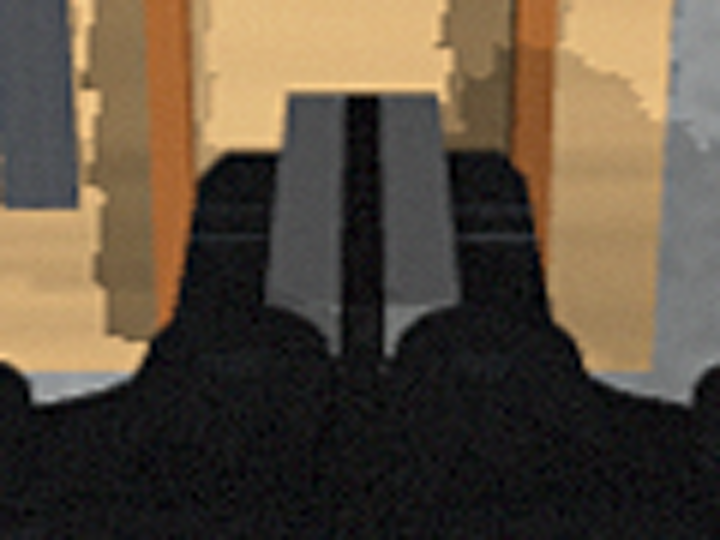

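Two independent pictures put the fingertips about 20 mm behind the reported TCP, not 19 mm ahead of it. That explains the miss. I'll confirm it by touching the free pocket's floor (z = 0.012) gently with closed fingers.

Run:
```python
from job import *
p=np.array(read_eef_pos()); o=read_tcp_rot(); f0=F()
for z in [.04,.03,.024,.018,.012,.008,.004,.002,0,-.002,-.004,-.006,-.008,-.010,-.012,-.014,-.016,-.018]:
    try: movel([p[0],p[1],z],o,speed=.1 if z>.03 else .05)
    except MotionError as ex: print(z,ex); break
    f=F()-f0; print(z,round(read_eef_pos()[2],4),f.round(1))
    if f[2]>3: break
movel([p[0],p[1],.06],o,speed=.2); print(read_time_s())
```

```text
0.04 0.0403 [ 0.2 -0.2  0.5]
0.03 0.0298 [-0.4 -0.   0.4]
0.024 0.0236 [-0.4  0.5  0.8]
0.018 0.0176 [0.  0.2 0.1]
0.012 0.0116 [ 0.9 -0.4  0.1]
0.008 0.0077 [-0.9  0.1 -0.1]
0.004 0.0037 [-1.2 -0.2  0.1]
0.002 0.0019 [ 0.8 -0.3 -0.1]
0 -0.0001 [-0.5 -0.2  0.3]
-0.002 -0.0021 [-1.1 -0.2 -0. ]
-0.004 -0.0041 [-1.2  0.3 -0.1]
-0.006 -0.0062 [ 0.4  0.8 -0.4]
-0.008 -0.0071 [-2.7  1.2  9.4]
14.7667
```

Contact at reported z ≈ −0.007 means the closed tips are about 19 mm behind the reported TCP. The true grasp point is therefore about 38 mm behind it, and I'll correct all heights for that.

```bash
sed -i 's/^A=.*/A=-.014; H=-.009/; s/pre,_=tp(R,p,A,.095,1)/pre,_=tp(R,p,A,.055,1)/' job.py
python3 - <<'E'
from job import *
p=np.array(read_eef_pos()); movel([p[0],p[1],.14],speed=.3)
pick((.6929,.0929)); 
if read_finger_gap()>.03: above(NB,1)
shot('w3'); shot('s3','side')
E
```

```text
at grasp [-0.0004  0.0003  0.0004] [0.7 0.8 0.8]
gap 0.03929283482772959 [-3.9  0.1  5.9]
lift gap 0.03891517411986274 [-0.3 -1.1 -1.6]
19.6917
above 0.039123201652833825 [0.0008 0.0012 0.0003] 21.1083
```

View pics/w3.png

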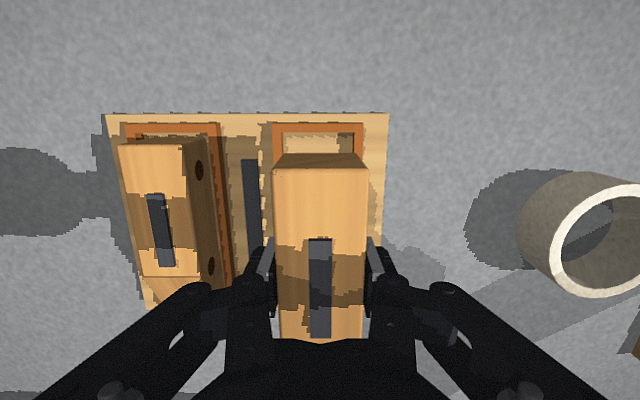

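View pics/s3.png

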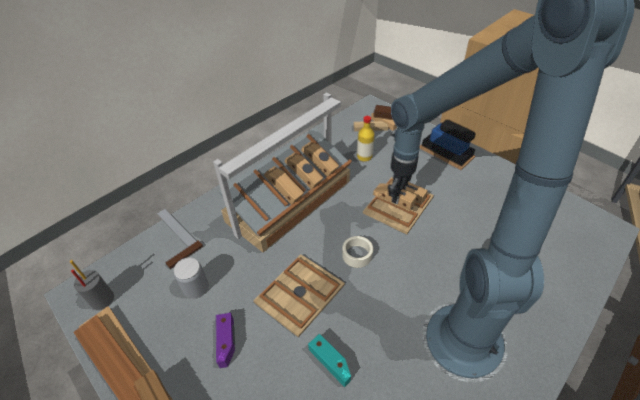

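The bar-tagged jaw is held, with its tag at (320,290), over the free pocket. I'll check its place in the hand and the nest pose against this picture.

```bash
cat > chk.py <<'E'
from job import *
import pickle,sys
def chk(name,n,s):
    w=pickle.load(open(name+'.pkl','rb')); e=np.array(read_eef_pos()); Rt=Ro.from_quat(read_tcp_rot()).as_matrix()
    R=np.column_stack([-Rt[:,0],Rt[:,1],-Rt[:,2]]); p=e-R@np.array([A,0,H])
    jp=proj('',[p+R@(np.array(x)/1000) for x in((-65,-20,40),(-65,20,40),(-65,-20,0),(-65,20,0),(-35,0,43))],w)
    print('jaw low-top',jp[:2].round(1).tolist(),'low-bottom',jp[2:4].round(1).tolist(),'tag',jp[4].round(1))
    Rn=Rz(n[2]); q=proj('',[Rn@(np.array(x)/1000)+np.array([n[0],n[1],0]) for x in((-82,-100,12),(-82,100,12),(-76,50*s-31,22),(-76,50*s+31,22))],w)
    print('nest plate',q[:2].round(1).tolist(),'rail',q[2:].round(1).tolist())
    a=cv2.imread(f'pics/{name}.png'); S=2.4
    a=cv2.resize(a[95:345,150:480],None,fx=S,fy=S,interpolation=cv2.INTER_CUBIC)
    for u,v in np.vstack([jp,q]): cv2.circle(a,(int((u-150+.5)*S),int((v-95+.5)*S)),3,(0,255,0),-1)
    cv2.imwrite(f'pics/{name}c.png',a)
E
python3 -c "
from chk import *
chk('w3',NB,1)"
```

```text
jaw low-top [[269.5, 169.5], [371.5, 169.6]] low-bottom [[282.1, 153.0], [358.7, 153.1]] tag [320.4 242.3]
nest plate [[106.4, 113.8], [390.8, 114.3]] rail [[273.5, 123.7], [365.4, 123.9]]
```

View pics/w3c.png

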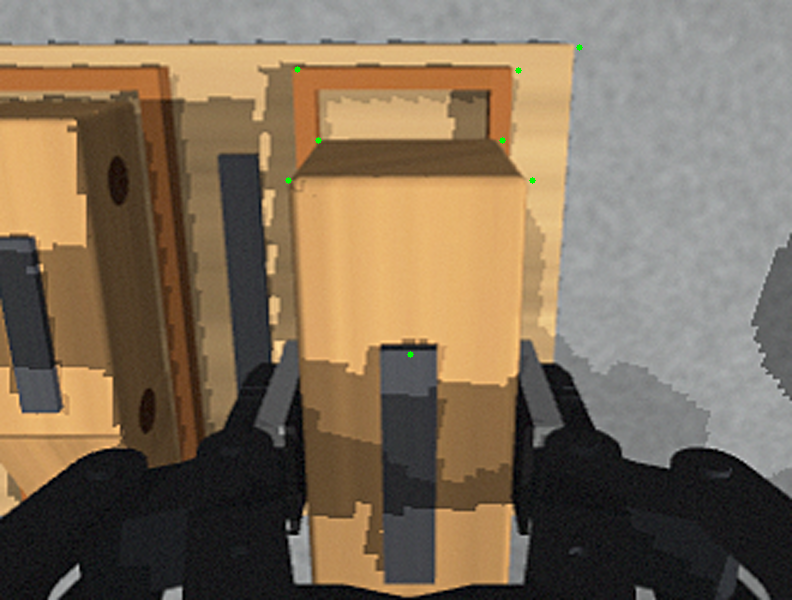

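```bash
sed -i 's/for h in (.008,.004,/for h in (.012,.008,.006,.004,/; s/if h>.005/if h>.01/' job.py
python3 - <<'E'
from job import *
place(NB,1,0,-.0012); shot('w4'); shot('s4','side')
E
```

```text
0.012 [ 0.9 -0.2 -0.1]
0.008 [ 0.3  1.2 -0.4]
0.006 [0.1 0.2 0.2]
0.004 [ 0.   1.2 -0.4]
0.002 [0.4 0.7 0.2]
0.0 [-1.9  2.1  5.2]
24.0
```

View pics/w4.png

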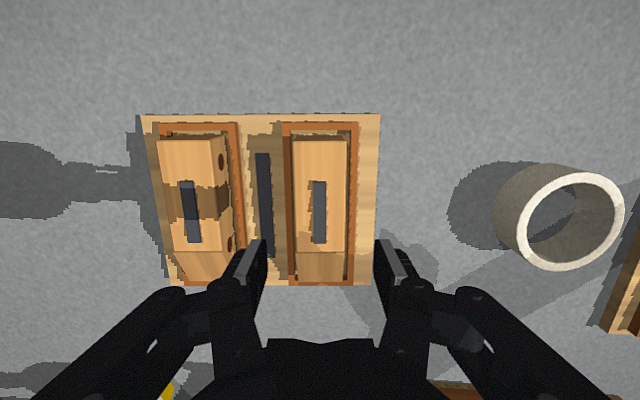

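The bar jaw lies in its pocket with the tag up at (320,212). Next is the first disc jaw, into the +y pocket of the disc nest.

Run:
```python
from chk import *
pick((.7018,-.1400))
assert read_finger_gap()>.03
above(ND,1); shot('w5'); chk('w5',ND,1)
```

```text
at grasp [-0.0002 -0.0002  0.0002] [ 0.1 -0.1  0.6]
gap 0.03890096697512616 [-3.2 -0.   5.4]
lift gap 0.03944850185411418 [ 0.7 -0.7 -2. ]
27.7417
above 0.038853848470289096 [ 0.0007 -0.0011 -0.0001] 29.475
jaw low-top [[270.6, 170.4], [372.6, 170.3]] low-bottom [[282.9, 153.7], [359.5, 153.6]] tag [321.5 243.1]
nest plate [[109.1, 115.6], [393.6, 114.6]] rail [[276.2, 124.6], [368.3, 124.4]]
```

View pics/w5c.png

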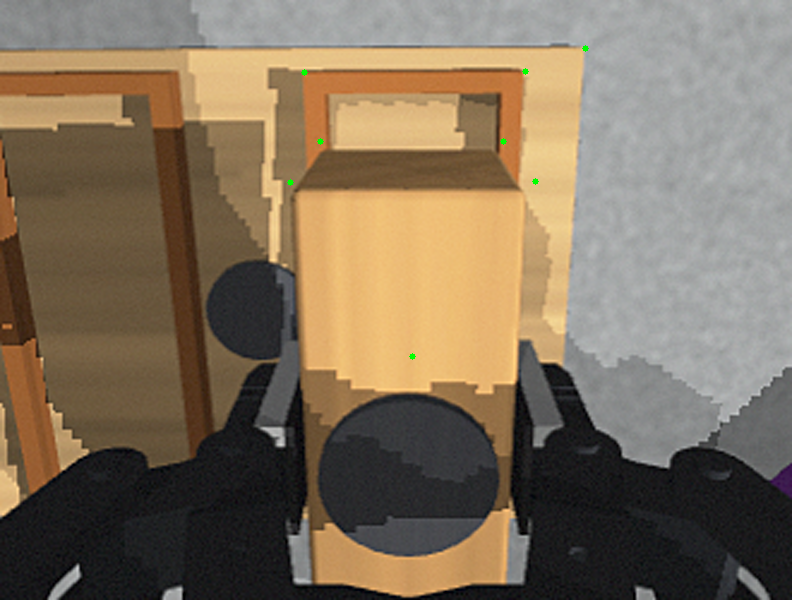

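Run:
```python
from chk import *
place(ND,1,-.0017,0); shot('w6')
pick((.6990,-.0650))
assert read_finger_gap()>.03
above(ND,-1); shot('w7'); chk('w7',ND,-1)
```

```text
0.012 [-0.3  0.9  0.4]
0.008 [-0.7 -0.1  0.3]
0.006 [-0.5  0.3  0.3]
0.004 [-0.6  0.5  1. ]
0.002 [-0.9  0.3  1.2]
0.0 [-5.  -1.9 18.6]
32.3167
at grasp [-0.0003  0.      0.0003] [0.3 0.6 0.3]
gap 0.03897065693028463 [-4.4 -0.3  5.6]
lift gap 0.03934180412817047 [ 0.5  0.1 -0.5]
36.9
above 0.03945082010858452 [ 0.0008 -0.0016  0.0001] 38.0833
jaw low-top [[270.6, 170.4], [372.6, 170.4]] low-bottom [[282.9, 153.7], [359.5, 153.7]] tag [321.5 243.1]
nest plate [[251.5, 114.9], [536.2, 114.3]] rail [[277.0, 124.5], [369.0, 124.2]]
```

View pics/w6.png

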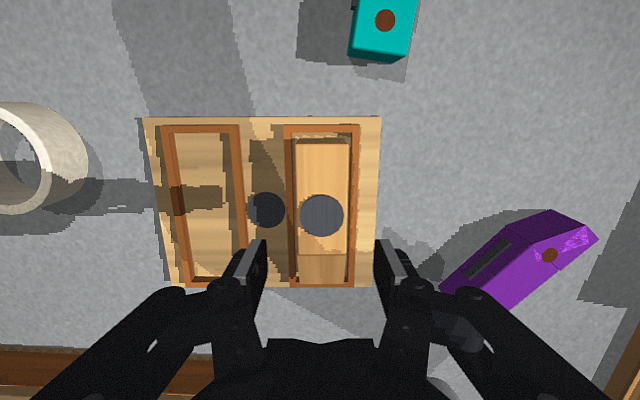

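View pics/w7c.png

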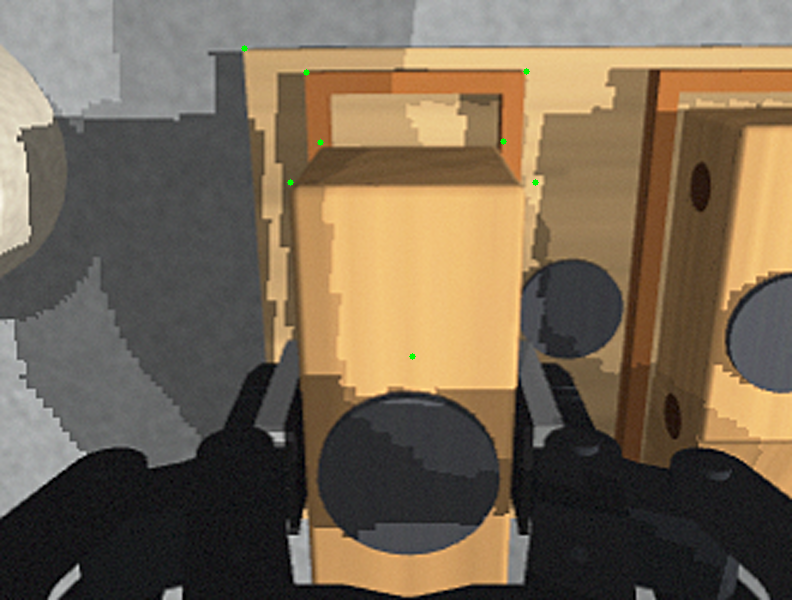

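The first disc jaw lies in its pocket, disc at (322,215). The second is held over the −y pocket, sitting about 1 mm towards +x in the hand. I'll place it, back off and check.

Run:
```python
from chk import *
place(ND,-1,-.001,0)
o=Ro.from_matrix(toolR(np.eye(3),1)).as_quat()
move_ptp([.45,-.03,.33],o); pause(.3); shot('w8')
shot('s8','side'); shot('c8','scene'); print(read_time_s(),read_finger_gap())
a=cv2.imread('pics/w8.png')
cv2.imwrite('pics/w8a.png',np.hstack([cv2.resize(a[60:195,90:240],None,fx=2.6,fy=2.6,interpolation=cv2.INTER_CUBIC),cv2.resize(a[60:195,390:540],None,fx=2.6,fy=2.6,interpolation=cv2.INTER_CUBIC)]))
```

```text
0.012 [ 0.2 -0.   1. ]
0.008 [1.3 0.1 0.1]
0.006 [0.  0.7 1. ]
0.004 [1.1 0.9 1.3]
0.002 [ 1.3 -0.   0.9]
0.0 [-4.  -1.9 16.9]
40.925
42.5083 0.055958989902744165
```

View pics/w8a.png

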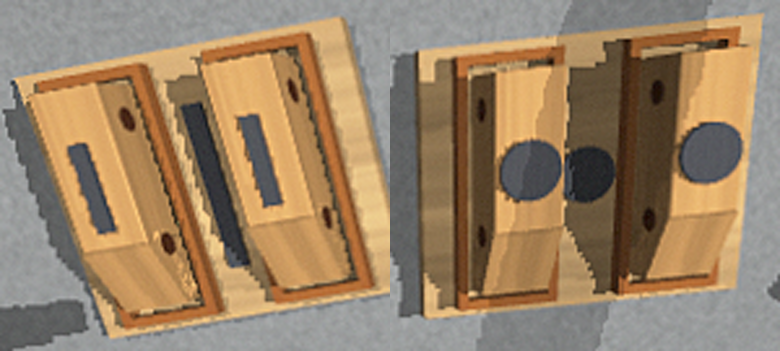

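View pics/s8.png

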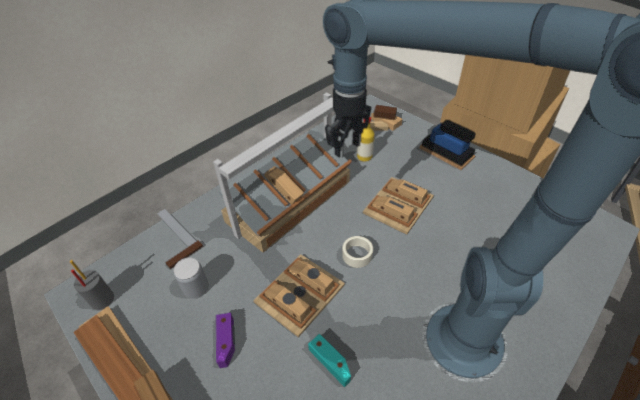

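View pics/c8.png

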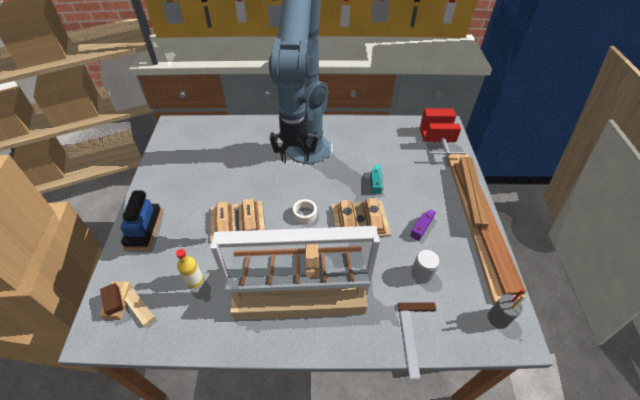

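All four nested jaws appear seated. As a numeric check, I'll back-project the tag centres and top edges and compare them with the pocket-centre predictions.

Run:
```python
from geo import *
import pickle
w=pickle.load(open('w8.pkl','rb'))
T=w['camera_from_world']; C=-T[:3,:3].T@T[:3,3]
def onz(u,v,z):
    d=cv2.undistortPoints(np.array([[[u,v]]],float),w['K'],w['dist_coeffs'])[0,0]; d=T[:3,:3].T@np.array([d[0],d[1],1]); return C+d*(z-C[2])/d[2]
im=cv2.imread('pics/w8.png')
def px(u,v,x0): return ((u+.5)/2.6-.5+x0,(v+.5)/2.6-.5+60)
for nm,n,s,x0,pts in (('bar',NB,1,90,{'tag':((259,160),(-10,0,43)),'tl':((203,57),(-65,-20,40)),'tr':((272,50),(-65,20,40)),'bl':((245,222),(25,-20,40)),'br':((315,210),(25,20,40))}),
 ('d p1',ND,-1,390,{'tag':((531-390,170),(-10,0,43)),'tl':((497-390,70),(-65,-20,40)),'tr':((566-390,65),(-65,20,40)),'bl':((495-390,230),(25,-20,40)),'br':((563-390,225),(25,20,40))}),
 ('d p0',ND,1,390,{'tag':((712-390,153),(-10,0,43)),'tl':((680-390,55),(-65,-20,40)),'tr':((750-390,47),(-65,20,40)),'bl':((670-390,217),(25,-20,40)),'br':((737-390,212),(25,20,40))})):
    R,q=pocket(n,s)
    for k,(uv,x) in pts.items():
        X=onz(*px(*uv,x0),.012+x[2]/1000); print(nm,k,'offset from centred jaw, mm',(R.T@(X-q)*1000-np.array(x)).round(1)[:2])
```

```text
bar tag offset from centred jaw, mm [-1.3 -2.2]
bar tl offset from centred jaw, mm [-3.6  2.1]
bar tr offset from centred jaw, mm [-0.9 -0. ]
bar bl offset from centred jaw, mm [-4.3 -1.4]
bar br offset from centred jaw, mm [-4.4  0.1]
d p1 tag offset from centred jaw, mm [-0.6 -0.7]
d p1 tl offset from centred jaw, mm [-0.4  1.1]
d p1 tr offset from centred jaw, mm [ 0.7 -1.7]
d p1 bl offset from centred jaw, mm [-3.5  0.6]
d p1 br offset from centred jaw, mm [-2.4 -0.5]
d p0 tag offset from centred jaw, mm [ 0.1 -0.3]
d p0 tl offset from centred jaw, mm [ 1.6 -0.3]
d p0 tr offset from centred jaw, mm [ 1.2 -2.7]
d p0 bl offset from centred jaw, mm [-0.9  0.7]
d p0 br offset from centred jaw, mm [ 0.1 -1. ]
```

Every offset is under 5 mm, within the ±5 mm pocket play and well inside the 12 mm limit. The jaws are level, in line and tag up. I'm handing it in.

```bash
python3 -c "
from bench import *
print(read_time_s()); print(sign_off())"
```

```text
42.5083
the job is handed in; nothing more can be done
None
```

I sorted all three tagged jaws and handed the job in at 42.5 s of the 72 s allowed; the sign-off reports no verdict. The bar jaw is in the free pocket of the bar nest, and both disc jaws are in the disc nest. Each lies tag up and has been let go.

**What went wrong on the way:** the first grasp closed on nothing. The closed fingertips turned out to be about 19 mm behind the reported TCP, where the sheet says 19 mm ahead. The pictures suggested this and a light touch on the free pocket's floor (about 9 N) confirmed it. After shifting the heights by 38 mm, all three grasps held, with a gap of about 39 mm on the 40 mm jaws.

**Last checks:**
- **Placing:** in the final wrist picture, the three jaws' tags and edges lie within about 4.5 mm of a centred, level jaw. That is inside the ±5 mm pocket play and the 12 mm limit.
- **Height:** I didn't measure this separately after release. Each jaw was lowered until contact was felt (5 to 19 N) and looks seated between its rails.
- **Bystanders:** the untagged jaw, old reject, bottle, tin and tape look unmoved in the side and scene pictures. I judged that by eye only.
- **Fit disagreement:** the fixed cameras and the wrist camera disagreed by up to about 4.5 mm on the nest poses. I used values close to the wrist camera's.

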